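Nail file from its bamboo tube to the cup

ROBOT

A 6-joint arm with a two-finger parallel gripper is mounted at the origin on the work surface. World frame = base frame: x ahead of the robot, y to its left, z up, the work surface at z = 0. Lengths are in mm, angles in rad, forces in N, time in s.
With the tool pointing down it reaches from about 350 to 775 mm from the base axis. Payload 5.5 kg.
Tool frame: the origin (TCP) lies between the finger pads; the fingertips stand 11 mm ahead of it and the grasp point (between the pads) lies 8 mm behind it (env.tips_ahead is the distance from the TCP to the fingertips, in mm); z points along the fingers, y is the direction in which the jaws open and shut (so a half turn about z gives the same grasp; the last joint's range is limited). The gripper opens to 85 mm and grips with 20 to 120 N. Pads are 22 mm wide; open, the fingers measure 114 mm over their backs; the gripper's body (76 mm by 85 mm) begins 54 mm behind the grasp point. The pads swing forward as they close: fully open they stand 13 mm farther back than shut.
Start: joints at [-1.347, 0.313, 0.046, 1.304, 0, 1.431], TCP at [204.599, -537.41, 242.323] pointing down, gripper open.
Joint ranges: [-2.76, 2.76], [-0.86, 1.69], [-1.03, 1.26], [-2.2, 2.34], [-1.47, 1.5], [-3.14, 3.14]. Speed limits (rad/s): [2.57, 2.57, 3.14, 3.14, 3.14, 3.14].

INTERFACE

Orientations are given as a unit quaternion [w, x, y, z].
In Python, from rig import env gives the robot as it stands.
- The arm moves only by the tool send_rows, never from a script. Its argument "commands" is a list of rows, each a list of 3 entries, a list of its own where there are three numbers: the turn, a rotation vector about the tool's x, y, z in degrees, then the shift along the tool's x, y, z in mm, then the finger opening in mm, from 0 to 85.4. In form: [[[ax, ay, az], [tx, ty, tz], grip], ...]. A call has 1 to 20 rows; each row shifts and turns the commanded pose from where the row before left it, along the tool's axes as they then stand; what a row does not reach is not made up. A row lasts 1/12 s, in which the tool goes at most 41.7 mm and 7.16 degrees, less where a joint would pass 70% of its speed; a pose out of reach is approached as far as the arm can. A call with a gripper value outside its range is refused whole. The fingers move at their own pace and stop on an object; "force" is the grip in N (left out, the last holds). Time passes only in rows, so rows that do not move let the fingers close. It gives the time, the measured TCP pose, the force and the opening at its end, in the units of the state.
- env.get_state(): the state, without advancing time (a new reading comes with each control period).
- env.grab_frame(name): name is "side" or "top"; returns the picture (400x640x3 uint8, red, green, blue); there is no depth.
- env.calibration(name): a dict with "mtx" (3x3 intrinsics, pixels), "R" (3x3) and "t" (3): a world point X has camera coordinates R X + t. Camera axes: x right, y down, z forward; pixel columns grow to the right and rows downward; lengths in mm; the calibration is good to about 2 mm. A picture is of the moment at which its call begins. calibration takes no time and is no camera call.
- env.hand_in(): hands the job in, once; it reports no verdict.
Trained networks look in the newest picture that a camera, given by its name, has taken for a name from the list of things; names that differ only in an ending like _2 or _b are one class to them, and where a whole thing is asked for, a point or a joint stands for the part that bears it (a point fixed in the world has none). Each returns a list of dicts, best first, with "conf" (0 to 1); they miss things now and then, are a little off and sometimes report something else, mostly with a low value. They report only what shows in the picture. A call takes as long as a camera call.
- env.silhouettes(label, camera): "region" (400x640 bool, what is visible of it).
- env.mark_of(label, camera): "point" ([x, y, z] in mm, in world coordinates, good to about 4 mm: a listed point, or the origin of a listed thing).
The state is a dict: "t": time; "joint_pos": joint angles; "qvel": joint speeds; "effort": joint torques, N m; "ee_pos": TCP position; "orientation": TCP orientation; "wrist_force": force on the tool from outside, world axes, zero at the start; "wrist_torque": the same for the moment, N m; "width": opening from 0.0 (shut) to 1.0 (fully open).
Only numpy, scipy, OpenCV 4.12 (cv2) and the standard library are available. Lean on these libraries where they do the work, as an engineer would, in place of code of your own. Each camera call takes 0.05 s, during which the arm holds its last target. There are 200 camera calls.

TASK

Tip the open bamboo tube mouth-down until the nail file's handle slides well out of the mouth, then set the tube down in the middle drain channel of the teak soap holder, so that it cannot roll, before you let go of it. Draw the file out by its handle and lower it blade first into the blue cup, leaving it standing there with the handle up and the tube still lying in the channel. Do not knock, shift or tip the cup, the soap holder, the pump dispenser, the comb or the tube's cap.

Things in the scene. Friction and masses are not known exactly. Their poses are not given: they have to be found in the camera images.
- tube_mid (a point): Middle of the bamboo tube, on its axis: round, 158 mm long, 30 mm outside, 20 mm bore, 40 to 75 g, lying level (axis 15 mm above the mat). Its x axis points to the open mouth, 79 mm away (red band); the -x end is closed by a dark plug 8 mm thick. The nail file inside slides if tipped over about 25 degrees; level and moved smoothly, it stays.
- file_butt (a point): Free end of the nail file's handle, on the axis. File: 140 mm, 24 g, balance 70 mm from this end; round red-brown handle 55 mm long, 14 mm thick; steel blade 85 mm long, 10 mm wide, 2.5 mm thick. Its x axis runs from the tip to this end. At the start this end lies 7 to 11 mm inside the mouth, out of reach. The mat is rough: a handle end resting on it hardly skids.
- file_handle (a point): Middle of the nail file's handle on its axis, 27.5 mm from its free end; axes as for the free end. When the tube lies level the handle rests on the bottom of the bore, 3 mm below the tube's axis.
- file_tip (a point): Point of the nail file's blade, 140 mm from the handle's free end.
- holder: Teak soap holder, loose on the mat (its top 4 mm above the shelf), empty, 260 g: 110 mm long (x), 96 mm wide (y), 28 mm high; origin at the centre of its underside. Its middle drain channel (y = 0, 22 mm wide, 10 mm deep) runs along x, open at both ends. The tube seated in the channel has its axis along x, 38 mm above the origin, and overhangs both ends; either way round will do.
- cup: Blue plastic cup standing upright, empty, 75 g: 78 mm high, rim 78 mm outer and 69 mm inner diameter, inner floor 4 mm above its origin and 60 mm wide. Origin: centre of its underside.
- pump: White plastic pump dispenser, empty and light, standing upright: bottle 66 mm in diameter and 126 mm high, pump head with lever top up to 194 mm high, whose spout reaches 45 mm from the axis along its x axis. Origin: centre of its underside. To be left alone.
- comb: Wooden comb with bead-tipped teeth lying flat: 140 mm long (its y axis), 56 mm wide (x from -27 to +29 mm), 9 mm high. Origin: middle of its underside. To be left alone.
- cap: Cap of the bamboo tube, standing on the mat: 37 mm in diameter, 35 mm high. Origin: centre of its underside. To be left alone.

How it is judged:
By the outcome, as a careful person would: the job done as asked, in the order asked, and still so for the second after the job is handed in, with the robot touching nothing.
It also fails if it takes over 72 s, if anything falls off the work surface, if the arm or the gripper's body presses on something with over 40 N, if the wrist force passes 120 N, or if a joint passes its speed limit or range.

## Working session

There is one attempt and no reset: what is moved stays moved. The work goes in short steps, Python scripts to look and compute and a tool call to move; the robot and the scene stay as the last step left them, time stands still between calls to the robot, and variables do not carry over. Pictures are saved under pics/ and viewed, about 8 in all and at most 12, crops included, and the job is handed in when it is done.

Besides the shell and the picture viewer there is one more tool, called after "Request:" as a command line: name --argument value ..., lists and objects as JSON in quotes. send_rows: Moves the arm, as the interface text tells. Its arguments: {"type":"object","properties":{"commands":{"type":"array","items":{"type":"array"}},"force":{"type":"number"}},"required":["commands"]}

```bash
mkdir -p pics; ls
cat > h.py <<'E'
import numpy as np,cv2
from rig import env
from scipy.spatial.transform import Rotation as Ro
def shot(n,f):
    im=env.grab_frame(n); cv2.imwrite('pics/'+f,im[:,:,::-1]); return im
def proj(n,X):
    c=env.calibration(n); p=(np.array(c['R'])@np.atleast_2d(X).T).T+np.array(c['t']); q=(np.array(c['mtx'])@p.T).T
    return q[:,:2]/q[:,2:]
def plane(n,uv,z):
    c=env.calibration(n);R=np.array(c['R']);t=np.array(c['t']);K=np.array(c['mtx'])
    o=-R.T@t; uv=np.atleast_2d(uv); d=(R.T@np.linalg.inv(K)@np.c_[uv,np.ones(len(uv))].T).T
    return o+d*((z-o[2])/d[:,2])[:,None]
E
python3 - <<'E'
from h import *
a=shot('top','t0.png');b=shot('side','s0.png')
cv2.imwrite('pics/both0.png',np.vstack([a,b])[:,:,::-1][::1] if 0 else cv2.resize(np.vstack([a,b])[:,:,::-1],(480,600)))
for l in ['tube_mid','holder','cup','pump','comb','cap','file_butt']:
    for c in ['top','side']:
        print(l,c,[(np.round(d['point'],0).tolist(),round(d['conf'],2)) for d in env.mark_of(l,c)][:3])
s=env.get_state();print(s)
for c in ['top','side']:
    k=env.calibration(c);print(c,-np.array(k['R']).T@np.array(k['t']),np.array(k['R'])[2])
E
```

```text
pics
tube_mid top [([488.0, 257.0, 14.0], 0.67)]
tube_mid side [([490.0, 258.0, 17.0], 0.55)]
holder top [([545.0, -219.0, 3.0], 0.87)]
holder side [([550.0, -223.0, 5.0], 0.7), ([524.0, -19.0, 7.0], 0.46)]
cup top [([683.0, 67.0, 1.0], 0.92)]
cup side []
pump top [([645.0, -74.0, 2.0], 0.72)]
pump side [([646.0, -80.0, 6.0], 0.71)]
comb top [([403.0, -9.0, 2.0], 0.9)]
comb side [([409.0, -12.0, 3.0], 0.97)]
cap top [([523.0, -18.0, 2.0], 0.69)]
cap side []
file_butt top [([548.0, -219.0, 5.0], 0.29)]
file_butt side [([407.0, -12.0, 5.0], 0.62)]
{'t': 0.8, 'joint_pos': array([-1.34660635e+00,  3.13138825e-01,  4.61418699e-02,  1.30359655e+00,
        2.70430657e-08,  1.43117761e+00]), 'qvel': array([-1.66267876e-03, -5.58042860e-05, -1.23223873e-03, -1.80777211e-04,
       -5.01865161e-04, -5.75471981e-04]), 'effort': array([-1.86866389e-03, -4.80387926e+01,  2.98795277e+01, -2.92371969e-04,
       -3.57619956e-04,  5.99593250e-06]), 'ee_pos': array([ 204.60039604, -537.43227914,  242.37517385]), 'orientation': array([1.01320204e-04, 9.83500970e-01, 1.80902826e-01, 4.30047788e-06]), 'wrist_force': array([-0.29867484,  0.06416556, -0.77112354]), 'wrist_torque': array([ 0.02191239,  0.03430421, -0.00880977]), 'width': 0.998241922971229}
top [400.30698731  -2.3884061  783.08569661] [ 0.19914127  0.00740528 -0.97994281]
side [ 492.2835488  -767.81565209  561.2554056 ] [ 0.05774101  0.82924859 -0.55588915]
```

View pics/t0.png

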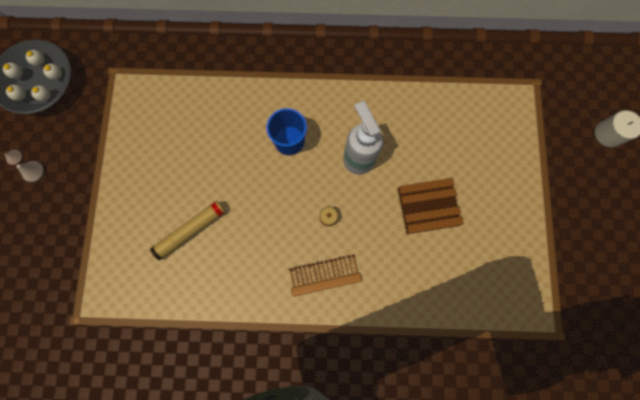

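View pics/s0.png

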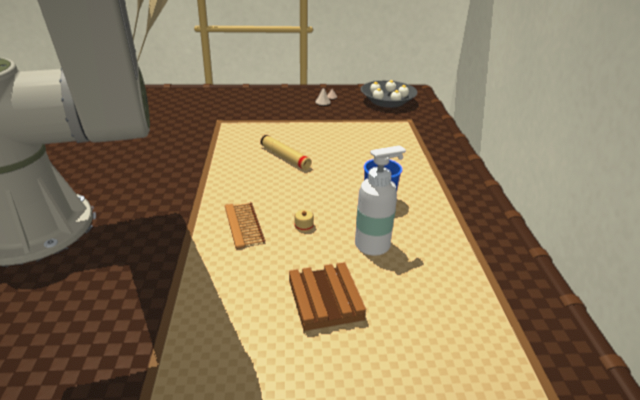

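Run:
```python
from h import *
def sil(l,c):
    r=env.silhouettes(l,c); return r[0]['region'] if r else None
for l,z in [('tube_mid',15),('holder',32),('cup',78)]:
    m=sil(l,'top')
    if m is None: print(l,'none');continue
    cs,_=cv2.findContours(m.astype(np.uint8),0,2); k=max(cs,key=cv2.contourArea)
    bx=cv2.boxPoints(cv2.minAreaRect(k)); w=plane('top',bx,z)
    print(l,m.sum(),np.round(bx).tolist(),np.round(w,1).tolist(),'ctr',np.round(w.mean(0),1))
    wk=plane('top',k[:,0].astype(float),z)[:,:2].astype(np.float32)
    print('  world rect',cv2.minAreaRect(wk))
```

```text
tube_mid 1361 [[147.0, 248.0], [217.0, 198.0], [227.0, 212.0], [158.0, 262.0]] [[448.0, 337.0, 15.0], [553.7, 208.5, 15.0], [525.5, 185.6, 15.0], [421.3, 313.8, 15.0]] ctr [487.1 261.2  15. ]
  world rect ((486.9832763671875, 261.19970703125), (36.09613800048828, 166.1254425048828), 39.41347122192383)
holder 2858 [[395.0, 185.0], [455.0, 174.0], [464.0, 225.0], [405.0, 236.0]] [[586.7, -150.2, 32.0], [612.7, -269.0, 32.0], [511.6, -283.0, 32.0], [486.7, -167.2, 32.0]] ctr [ 549.4 -217.3   32. ]
  world rect ((547.7041625976562, -216.9672393798828), (100.54302215576172, 118.58354949951172), 9.668758392333984)
cup 1538 [[266.0, 108.0], [306.0, 108.0], [306.0, 155.0], [266.0, 155.0]] [[722.7, 109.7, 78.0], [725.1, 31.7, 78.0], [629.3, 28.2, 78.0], [627.0, 104.3, 78.0]] ctr [676.   68.5  78. ]
  world rect ((676.0223999023438, 68.55996704101562), (95.93693542480469, 77.25882720947266), 2.0918831825256348)
```

Top view: the tube runs from about (157,252) to its red mouth at (217,208). The holder is at (430,205) with its slats running roughly left-right, the cup at (287,130), and the pump at (363,150). I'll refine the poses by fitting model hulls to the masks in both views.

```bash
cat >> h.py <<'E'
from scipy.optimize import minimize
def hullfit(label,pts,x0,z0,cams=('top','side'),free=3):
    ms={}
    for c in cams:
        r=env.silhouettes(label,c)
        if r and r[0]['conf']>.3: ms[c]=r[0]['region']
    def cost(p,c):
        a=p[2]; R=np.array([[np.cos(a),-np.sin(a),0],[np.sin(a),np.cos(a),0],[0,0,1]])
        uv=proj(c,pts@R.T+[p[0],p[1],z0]); h=cv2.convexHull((uv*16).astype(np.int32))
        m=np.zeros((400,640),np.uint8); cv2.fillConvexPoly(m,h,1,shift=4); m=m>0
        return 1-(m&ms[c]).sum()/(m|ms[c]).sum()
    out={}
    for cs in [[c] for c in ms]+[list(ms)]:
        f=lambda p:sum(cost(p,c) for c in cs)
        r=minimize(f,x0,method='Nelder-Mead',options=dict(initial_simplex=[x0]+[np.array(x0)+d for d in np.diag([8,8,.12])]))
        out['+'.join(cs)]=r.x; print(label,cs,np.round(r.x[:2],1),'yaw',round(np.degrees(r.x[2]),1),'1-IoU',round(r.fun,3))
    return out
th=np.linspace(0,2*np.pi,40,endpoint=False)
def cyl(r1,r2,h): return np.vstack([np.c_[r1*np.cos(th),r1*np.sin(th),0*th],np.c_[r2*np.cos(th),r2*np.sin(th),0*th+h]])
TUBE=np.vstack([np.c_[0*th+s,15*np.cos(th),15*np.sin(th)] for s in (-79,79)])
HOLD=np.array([[a,b,c] for a in(-55,55) for b in(-48,48) for c in(0,28)],float)
E
python3 - <<'E'
from h import *
print(env.tips_ahead)
env.grab_frame('top');env.grab_frame('side')
hullfit('tube_mid',TUBE,[487,259,-.88],19)
hullfit('holder',HOLD,[548,-219,-1.38],4)
hullfit('cup',cyl(32,39,78),[680,68,0],4)
hullfit('cap',cyl(18.5,18.5,35),[523,-18,0],4)
E
```

```text
11.0
tube_mid ['top'] [486.5 260.6] yaw -50.8 1-IoU 0.058
tube_mid ['side'] [483.6 256.3] yaw -51.4 1-IoU 0.07
tube_mid ['top', 'side'] [485.3 258.6] yaw -51.1 1-IoU 0.249
holder ['top'] [ 549.4 -218.9] yaw -78.4 1-IoU 0.059
holder ['side'] [ 548.  -220.3] yaw -80.3 1-IoU 0.076
holder ['top', 'side'] [ 548.5 -219.2] yaw -79.3 1-IoU 0.139
cup ['top'] [683.7  69.1] yaw -2.8 1-IoU 0.031
cup ['side'] [682.4  66.9] yaw 3.0 1-IoU 0.728
cup ['top', 'side'] [683.5  69.6] yaw -1.7 1-IoU 0.758
cap ['top'] [519.8 -19.2] yaw 6.6 1-IoU 0.249
cap ['side'] [522.3 -24.2] yaw 7.4 1-IoU 0.287
cap ['top', 'side'] [520.9 -19.7] yaw 9.8 1-IoU 0.554
```

Request:
send_rows --commands '[[[0, 0, -3.5], [34, -1, 0], 85], [[0, 0, -3.5], [34, -1, 0], 85], [[0, 0, -3.5], [34, -1, 0], 85], [[0, 0, -3.5], [34, -1, 0], 85], [[0, 0, -3.5], [34, -1, 0], 85], [[0, 0, -3.5], [34, -1, 0], 85], [[0, 0, -3.5], [34, -1, 0], 85], [[0, 0, -3.5], [34, -1, 0], 85], [[0, 0, -3.5], [34, -1, 0], 85], [[0, 0, -3.5], [34, -1, 0], 85], [[0, 0, -3.5], [34, -1, 0], 85], [[0, 0, -3.5], [34, -1, 0], 85], [[0, 0, -3.5], [34, -1, 0], 85], [[0, 0, -3.5], [34, -1, 0], 85], [[0, 0, -3.5], [34, -1, 0], 85], [[0, 0, -3.5], [34, -1, 0], 85], [[0, 0, -3.5], [34, -1, 0], 85], [[0, 0, -3.5], [34, -1, 0], 85], [[0, 0, -3.5], [34, -1, 0], 85], [[0, 0, -3.5], [34, -1, 0], 85]]'

```text
t: 3.12
ee_pos: [564.2, -7.5, 242.3]
orientation: [0.0, 0.701, 0.713, 0.0]
wrist_force: [-0.0, 0.9, -0.5]
width: 0.995
```

```bash
cat >> h.py <<'E'
def Rof(q): return Ro.from_quat([q[1],q[2],q[3],q[0]])
def Rtool(uyaw,tip=0):  # tool x = -u, z down, tipped by 'tip' about tool y (mouth down positive); degrees
    a=np.radians(uyaw); u=np.array([np.cos(a),np.sin(a),0]); z=np.array([0,0,-1.]); x=-u
    return Ro.from_matrix(np.c_[x,np.cross(z,x),z])*Ro.from_euler('y',tip,degrees=True)
def togo(pos,R,start=None):
    s=env.get_state(); p,Rc=(s['ee_pos'],Rof(s['orientation'])) if start is None else start
    print('t',round(s['t'],2),'pos',np.round(s['ee_pos'],1),'toolx yaw',round(np.degrees(np.arctan2(*Rof(s['orientation']).as_matrix()[[1,0],0])),2),'q',np.round(s['joint_pos'],2),'F',np.round(s['wrist_force'],1),'w',round(s['width']*85.4,1))
    print('shift in tool now',np.round(Rc.inv().apply(np.array(pos)-p),1),'shift in final axes',np.round(R.inv().apply(np.array(pos)-p),1),'rotvec deg',np.round(np.degrees((Rc.inv()*R).as_rotvec()),2))
E
python3 -c "
from h import *
togo([486,258.5,100],Rtool(-51))"
```

```text
t 3.12 pos [564.2  -7.5 242.3] toolx yaw 91.02 q [-0.16  0.29  0.02  1.29 -0.    1.4 ] F [-0.   0.9 -0.5] w 85.0
shift in tool now [267.4 -73.5 142.2] shift in final axes [255.9 106.6 142.3] rotvec deg [ 2.000e-02  2.000e-02 -3.798e+01]
```

Request:
send_rows --commands '[[[0, 0, -4.2], [31, -1, 14], 85], [[0, 0, -4.2], [31, -1, 14], 85], [[0, 0, -4.2], [31, -1, 14], 85], [[0, 0, -4.2], [31, -1, 14], 85], [[0, 0, -4.2], [31, -1, 14], 85], [[0, 0, -4.2], [31, 0, 14], 85], [[0, 0, -4.2], [31, 1, 14], 85], [[0, 0, -4.2], [31, 2, 14], 85], [[0, 0, -4.4], [31, 3, 14], 85], [[0, 0, 0], [0, 0, 0], 85], [[0, 0, 0], [0, 0, 0], 85]]'

```text
t: 4.03
ee_pos: [479.4, 255.3, 115.4]
orientation: [-0.001, 0.431, 0.903, -0.001]
wrist_force: [1.0, 0.2, -0.0]
width: 0.994
```

```bash
python3 -c "
from h import *
togo([486,258.5,100],Rtool(-51))
shot('top','t1.png');
r=env.silhouettes('tube_mid','top');print([(x['conf'],x['region'].sum()) for x in r])
print([ (np.round(d['point'],1),d['conf']) for d in env.mark_of('tube_mid','top')])
im=cv2.imread('pics/t1.png')[150:300,100:300];cv2.imwrite('pics/t1c.png',cv2.resize(im,(800,600)))"
```

```text
t 4.03 pos [479.4 255.3 115.4] toolx yaw 129.0 q [ 0.34  0.33 -0.26  0.99 -0.    1.23] F [ 1.   0.2 -0. ] w 84.9
shift in tool now [-1.7  7.1 15.4] shift in final axes [-1.7  7.1 15.4] rotvec deg [-0.12 -0.02 -0.  ]
[(0.55, np.int64(904))]
[(array([487.5, 259.5,  18.2]), 0.84)]
```

Request:
send_rows --commands '[[[0, 0, 0], [-1, 4, 20], 85], [[0, 0, 0], [-1, 3.5, 20], 85], [[0, 0, 0], [0, 0, 20], 70], [[0, 0, 0], [0, 0, 18], 60], [[0, 0, 0], [0, 0, 10], 50], [[0, 0, 0], [0, 0, 6.5], 45], [[0, 0, 0], [0, 0, 0], 40], [[0, 0, 0], [0, 0, 0], 35], [[0, 0, 0], [0, 0, 0], 30], [[0, 0, 0], [0, 0, 0], 25], [[0, 0, 0], [0, 0, 0], 20], [[0, 0, 0], [0, 0, 0], 20]]' --force 40

```text
t: 5.18
ee_pos: [489.1, 257.6, 23.0]
orientation: [0.001, 0.432, 0.902, 0.001]
wrist_force: [0.1, -2.4, 5.1]
width: 0.335
```

```bash
python3 -c "
from h import *
togo([486,258.5,21],Rtool(-51))
a=shot('top','t2.png');b=shot('side','s2.png')
A=cv2.resize(a[130:290,100:313],(400,300));B=cv2.resize(b[60:220,200:413],(400,300));cv2.imwrite('pics/c2.png',np.hstack([A,B])[:,:,::-1])"
```

```text
t 5.18 pos [489.1 257.6  23. ] toolx yaw 128.84 q [ 0.34  0.43 -0.35  0.78 -0.    1.23] F [ 0.1 -2.4  5.1] w 28.6
shift in tool now [ 2.7 -1.9  2. ] shift in final axes [ 2.7 -1.9  2. ] rotvec deg [ 0.11  0.08 -0.16]
```

View pics/c2.png

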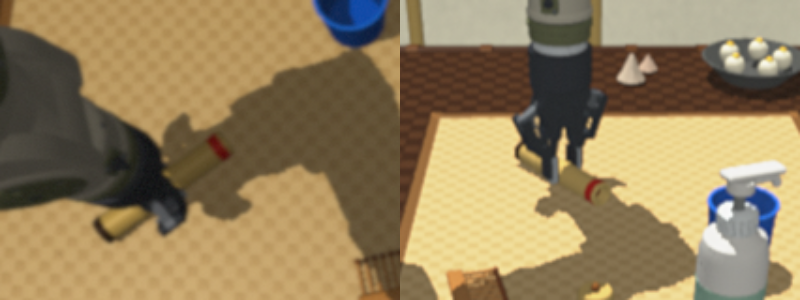

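Gripped, but the width reads 28.6 mm with a slight upward force, so the pads are holding the tube too shallowly. I'll regrip deeper at the plug end. It will overhang the holder there, so the fingertips stay clear of the slats.

Request:
send_rows --commands '[[[0, 0, 0], [0, 0, 0], 45], [[0, 0, 0], [0, 0, 0], 55], [[0, 0, 0], [0, 0, -4], 60], [[0, 0, 0], [17, 0, 0], 60], [[0, 0, 0], [17, 0, 0], 60], [[0, 0, 0], [17, 0, 0], 60], [[0, 0, 0], [17, 0, 0], 60], [[0, 0, 0], [0, 0, 4], 50], [[0, 0, 0], [0, 0, 4], 45], [[0, 0, 0], [0, 0, 0], 40], [[0, 0, 0], [0, 0, 0], 40]]'

```text
t: 6.2
ee_pos: [445.6, 309.8, 17.3]
orientation: [-0.0, 0.432, 0.902, -0.0]
wrist_force: [-0.5, -0.1, 0.4]
width: 0.465
```

```bash
python3 -c "
from h import *
u=np.array([np.cos(np.radians(-51)),np.sin(np.radians(-51)),0])
togo(np.array([486.5,259,17])-65.5*u,Rtool(-51))
for c in ['top','side']:
  env.grab_frame(c)
  print([ (np.round(d['point'],1),d['conf']) for d in env.mark_of('tube_mid',c)])"
```

```text
t 6.2 pos [445.6 309.8  17.3] toolx yaw 128.8 q [ 0.46  0.43 -0.38  0.76 -0.    1.35] F [-0.5 -0.1  0.4] w 39.7
shift in tool now [ 0.3 -0.2  0.3] shift in final axes [ 0.3 -0.2  0.3] rotvec deg [-0.05  0.   -0.2 ]
[(array([485.7, 259.7,  17.9]), 0.73)]
[(array([487.8, 260.1,  18.8]), 0.95)]
```

Request:
send_rows --commands '[[[0, 0, 0], [0, 0, 0], 34], [[0, 0, 0], [0, 0, 0], 28], [[0, 0, 0], [0, 0, 0], 22], [[0, 0, 0], [0, 0, 0], 20], [[0, 0, 0], [0, 0, 0], 20]]' --force 60

```text
t: 6.82
ee_pos: [445.8, 310.2, 18.1]
orientation: [0.0, 0.432, 0.902, -0.0]
wrist_force: [-0.7, -1.1, 5.0]
width: 0.334
```

Request:
send_rows --commands '[[[0, 0, 0], [0, 0, -4], 20], [[0, 0, 0], [0, 0, -8], 20], [[0, 0, 0], [0, 0, -8], 20], [[0, 0, 0], [0, 0, 0], 20], [[0, 0, 0], [0, 0, 0], 20]]'

```text
t: 7.23
ee_pos: [446.1, 310.9, 38.6]
orientation: [0.001, 0.432, 0.902, 0.001]
wrist_force: [-0.4, 0.1, -1.5]
width: 0.334
```

```bash
python3 -c "
from h import *
togo([445,310,17],Rtool(-51))
b=shot('side','s3.png');cv2.imwrite('pics/c3.png',cv2.resize(b[60:220,200:413],(640,480))[:,:,::-1])
for c in ['side']:
  print([ (np.round(d['point'],1),d['conf']) for d in env.mark_of('tube_mid',c)])"
```

```text
t 7.23 pos [446.1 310.9  38.6] toolx yaw 128.86 q [ 0.46  0.4  -0.36  0.81  0.    1.35] F [-0.4  0.1 -1.5] w 28.5
shift in tool now [-0.  -1.5 21.6] shift in final axes [-0.  -1.4 21.6] rotvec deg [ 0.1   0.02 -0.14]
[]
```

View pics/c3.png

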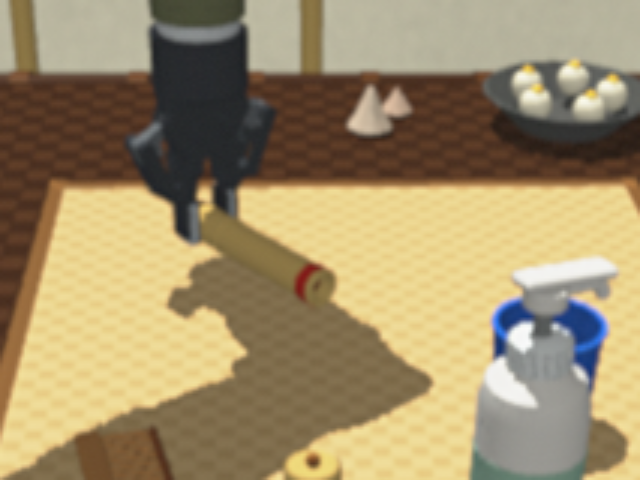

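Request:
send_rows --commands '[[[0, 0, 0], [0, 0, 7], 20], [[0, 0, 0], [0, 0, 6], 20], [[0, 4, 0], [0, 0, -10], 20], [[0, 4, 0], [0, 0, -10], 20], [[0, 4, 0], [0, 0, -10], 20], [[0, 4, 0], [0, 0, -10], 20], [[0, 4, 0], [0, 0, -10], 20], [[0, 0, 0], [0, 0, 0], 20], [[0, 0, 0], [0, 0, 0], 20]]'

```text
t: 8.08
ee_pos: [450.5, 304.1, 72.9]
orientation: [-0.156, 0.426, 0.888, 0.074]
wrist_force: [-0.0, 0.2, -0.8]
width: 0.33
```

```bash
cat >> h.py <<'E'
def tube(L=144.5):
    s=env.get_state(); R=Rof(s['orientation']).as_matrix(); m=s['ee_pos']+R@np.array([-L,0,-1])
    u=-R[:,0]; tilt=np.degrees(np.arcsin(-u[2])); pc=(m[2]-4-10*np.cos(np.radians(tilt)))/np.sin(np.radians(max(tilt,1)))
    print('mouth',np.round(m,1),'tilt',round(tilt,1),'yaw',round(np.degrees(np.arctan2(u[1],u[0])),1),'p at contact',round(pc,1),'q',np.round(s['joint_pos'],2),'t',s['t'],'F',np.round(s['wrist_force'],1))
E
python3 -c "
from h import *
tube()"
```

```text
mouth [535.6 197.8  24.6] tilt 19.9 yaw -51.3 p at contact 32.9 q [ 0.27  0.44 -0.24  1.02  0.32  1.15] t 8.0833 F [-0.   0.2 -0.8]
```

Request:
send_rows --commands '[[[0, 4.4, 0], [0, 0, -11], 20], [[0, 4.4, 0], [0, 0, -11], 20], [[0, 4.4, 0], [0, 0, -11], 20], [[0, 4.4, 0], [0, 0, -11], 20], [[0, 4.4, 0], [0, 0, -11], 20], [[0, 0, 0], [0, 0, 0], 20], [[0, 0, 0], [0, 0, 0], 20], [[0, 0, 0], [0, 0, 0], 20], [[0, 0, 0], [0, 0, 0], 20]]'

```text
t: 8.83
ee_pos: [465.2, 285.4, 121.7]
orientation: [-0.323, 0.402, 0.843, 0.154]
wrist_force: [-0.2, -0.7, -1.2]
width: 0.336
```

```bash
python3 -c "
from h import *
tube()
b=shot('side','s4.png');a=shot('top','t4.png')
A=cv2.resize(a[130:290,100:313],(400,300));B=cv2.resize(b[60:220,200:413],(400,300));cv2.imwrite('pics/c4.png',np.hstack([A,B])[:,:,::-1])"
```

```text
mouth [533.2 201.3  25.9] tilt 41.9 yaw -51.1 p at contact 21.6 q [ 0.09  0.61 -0.02  1.4   0.59  0.84] t 8.8333 F [-0.2 -0.7 -1.2]
```

View pics/c4.png

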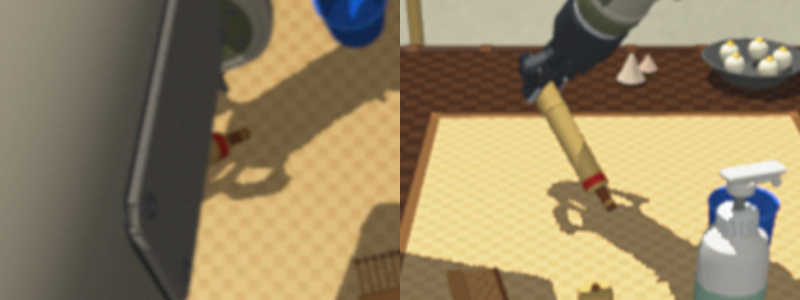

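Request:
send_rows --commands '[[[0, 0, 0], [4, 0, 0], 20], [[0, 0, 0], [5, 0, 0], 20], [[0, 0, 0], [5, 0, 0], 20], [[0, 0, 0], [5, 0, 0], 20], [[0, 0, 0], [4, 0, 0], 20], [[0, 0, 0], [0, 0, 0], 20], [[0, 0, 0], [0, 0, 0], 20], [[0, 0, 0], [0, 0, 0], 20], [[0, -3.75, 0], [0, 0, 12.5], 20], [[0, -3.75, 0], [0, 0, 12.5], 20], [[0, -3.75, 0], [0, 0, 12.5], 20], [[0, -3.75, 0], [0, 0, 12.5], 20], [[0, -3.75, 0], [0, 0, 12.5], 20], [[0, -3.75, 0], [0, 0, 12.5], 20], [[0, -3.75, 0], [0, 0, 12], 20], [[0, 0, 0], [0, 0, 0], 20], [[0, 0, 0], [0, 0, 0], 20]]'

```text
t: 10.35
ee_pos: [426.6, 332.6, 63.1]
orientation: [-0.125, 0.427, 0.894, 0.059]
wrist_force: [-0.9, 0.7, -1.5]
width: 0.332
```

```bash
python3 -c "
from h import *
tube()
b=shot('side','s5.png');a=shot('top','t5.png')
for c in ['top','side']:
  for l in ['file_butt','file_handle']: print(c,l,[ (np.round(d['point'],1),round(d['conf'],2)) for d in env.mark_of(l,c)])
A=cv2.resize(a[130:290,100:313],(400,300));B=cv2.resize(b[60:220,200:413],(400,300));cv2.imwrite('pics/c5.png',np.hstack([A,B])[:,:,::-1])"
```

```text
mouth [514.1 224.3  24.6] tilt 15.8 yaw -51.1 p at contact 40.2 q [ 0.37  0.41 -0.3   0.94  0.26  1.25] t 10.35 F [-0.9  0.7 -1.5]
top file_butt [(array([550.8, 178. ,   9.4]), 0.7)]
top file_handle [(array([533.5, 202.6,  16.8]), 0.61)]
side file_butt [(array([549.2, 178.5,   8.5]), 0.65)]
side file_handle [(array([531.1, 201.6,  15.6]), 0.64)]
```

View pics/c5.png

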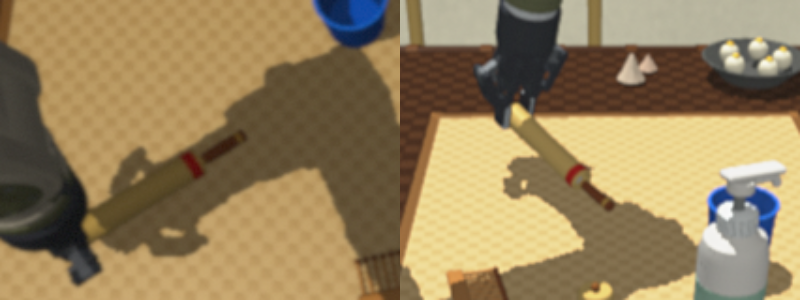

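The handle is out nearly its full length (butt at about (550,178), mouth at about (514,224)). I'll level the tube about its mouth, then lift gently.

Request:
send_rows --commands '[[[0, -2, 0], [0, 0, 5], 20], [[0, -3, 0], [0, 0, 7.5], 20], [[0, -3, 0], [0, 0, 7.5], 20], [[0, -3, 0], [0, 0, 7.5], 20], [[0, -3, 0], [0, 0, 7.5], 20], [[0, -2, 0], [0, 0, 4], 20], [[0, -2, 0], [0, 0, 0], 20], [[0, 0, 0], [0, 0, -4], 20], [[0, 0, 0], [0, 0, -8], 20], [[0, 0, 0], [0, 0, -10], 20], [[0, 0, 0], [0, 0, -12], 20], [[0, 0, 0], [0, 0, -12], 20], [[0, 0, 0], [0, 0, -12], 20], [[0, 0, 0], [0, 0, -12], 20], [[0, 0, 0], [0, 0, -12], 20], [[0, 0, 0], [0, 0, -12], 20], [[0, 0, 0], [0, 0, -10], 20], [[0, 0, 0], [0, 0, -6], 20], [[0, 0, 0], [0, 0, -3], 20], [[0, 0, 0], [0, 0, 0], 20]]'

```text
t: 12.32
ee_pos: [421.8, 340.7, 138.8]
orientation: [0.018, 0.432, 0.902, -0.008]
wrist_force: [0.5, 0.2, -0.4]
width: 0.336
```

```bash
python3 -c "
from h import *
tube()
b=shot('side','s6.png');a=shot('top','t6.png')
for c in ['top','side']:
  for l in ['file_butt','file_handle','tube_mid']: print(c,l,[ (np.round(d['point'],1),round(d['conf'],2)) for d in env.mark_of(l,c)])
A=cv2.resize(a[130:290,100:313],(400,300));B=cv2.resize(b[60:220,200:413],(400,300));cv2.imwrite('pics/c6.png',np.hstack([A,B])[:,:,::-1])
u=np.array([np.cos(np.radians(-79.3)),np.sin(np.radians(-79.3)),0])
for d in (8,): togo(np.array([549,-219.5,100])-(65.5+d)*u,Rtool(-79.3))"
```

```text
mouth [512.2 228.2 145.5] tilt -2.3 yaw -51.2 p at contact 7532.8 q [ 0.55  0.3  -0.23  1.03 -0.04  1.45] t 12.3167 F [ 0.5  0.2 -0.4]
top file_butt [(array([548.6, 182.1, 135.4]), 0.61), (array([ 543.7, -221.4,    2.4]), 0.53)]
top file_handle [(array([529.4, 207. , 134.2]), 0.76), (array([521.7, -20.5,   4.1]), 0.16)]
top tube_mid [(array([461.4, 287.3, 137.4]), 0.61)]
side file_butt [(array([550.5, 181.8, 137.8]), 0.56)]
side file_handle []
side tube_mid [(array([463.1, 290.6, 142.9]), 0.72)]
t 12.72 pos [420.9 340.5 137.3] toolx yaw 128.85 q [ 0.55  0.3  -0.23  1.03 -0.04  1.45] F [ 0.3  0.3 -1.3] w 28.3
shift in tool now [-449.8 -216.8   55.2] shift in final axes [-500.5   21.9   37.3] rotvec deg [ 0.49  2.22 28.15]
```

View pics/c6.png

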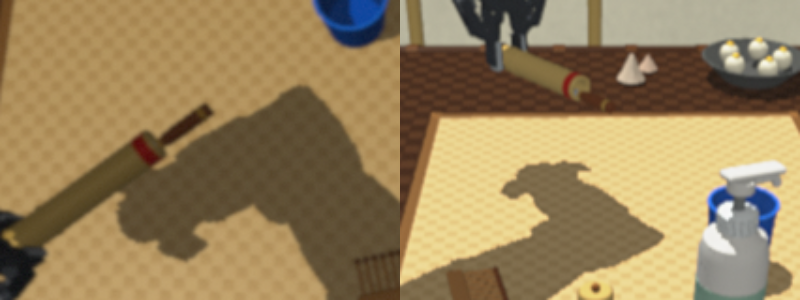

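Request:
send_rows --commands '[[[0, 0, 2], [0, 0, 0], 20], [[0, 0, 3], [0, 0, 0], 20], [[0, 0, 3.5], [0, 0, 0], 20], [[0, 0, 3.5], [0, 0, 0], 20], [[0, 0, 3.5], [0, 0, 0], 20], [[0, 0, 3.5], [0, 0, 0], 20], [[0, 0, 3.5], [0, 0, 0], 20], [[0, 0, 3], [0, 0, 0], 20], [[0, 0, 2.6], [0, 0, 0], 20]]'

```text
t: 13.47
ee_pos: [421.1, 340.6, 137.5]
orientation: [0.019, 0.639, 0.769, -0.004]
wrist_force: [-0.2, -0.4, -1.3]
width: 0.333
```

Request:
send_rows --commands '[[[0, 0, 0], [-7, 1, 1], 20], [[0, 0, 0], [-14, 1, 1], 20], [[0, 0, 0], [-21, 1, 1], 20], [[0, 0, 0], [-27, 1, 1], 20], [[0, 0, 0], [-30, 1, 1], 20], [[0, 0, 0], [-30, 1, 1], 20], [[0, 0, 0], [-30, 1, 1], 20], [[0, 0, 0], [-30, 1, 1], 20], [[0, 0, 0], [-30, 1, 1], 20], [[0, 0, 0], [-30, 1, 1], 20], [[0, 0, 0], [-30, 1, 1], 20], [[0, 0, 0], [-30, 1, 1], 20], [[0, 0, 0], [-30, 1, 1], 20], [[0, 0, 0], [-30, 1, 1], 20], [[0, 0, 0], [-30, 1, 1], 20], [[0, 0, 0], [-30, 1, 1], 20], [[0, 0, 0], [-27, 1, 1], 20], [[0, 0, 0], [-21, 1, 1], 20], [[0, 0, 0], [-14, 1, 1], 20], [[0, 0, 0], [-5, 1, 1], 20]]'

```text
t: 15.13
ee_pos: [533.8, -145.6, 135.2]
orientation: [0.02, 0.638, 0.77, -0.004]
wrist_force: [-0.9, 0.7, -0.6]
width: 0.335
```

```bash
python3 -c "
from h import *
tube()
b=shot('side','s7.png');a=shot('top','t7.png')
for c in ['top','side']:
  for l in ['file_butt','file_handle','tube_mid','holder']: print(c,l,[ (np.round(d['point'],1),round(d['conf'],2)) for d in env.mark_of(l,c)])
A=cv2.resize(a[120:280,350:563],(400,300));B=cv2.resize(b[180:370,220:473],(400,300));cv2.imwrite('pics/c7.png',np.hstack([A,B])[:,:,::-1])
u=np.array([np.cos(np.radians(-79.3)),np.sin(np.radians(-79.3)),0])
togo(np.array([549,-219.5,41])-(73.5)*u,Rtool(-79.3))"
```

```text
mouth [ 560.5 -287.5  141.3] tilt -2.0 yaw -79.4 p at contact 7296.6 q [-0.4   0.3  -0.24  0.99 -0.02  0.98] t 15.1333 F [-0.9  0.7 -0.6]
top file_butt []
top file_handle []
top tube_mid []
top holder [(array([401.6, -11. ,  -0.7]), 0.55)]
side file_butt [(array([ 569.7, -345.8,  133.6]), 0.84)]
side file_handle [(array([ 565.1, -318.1,  136.4]), 0.7)]
side tube_mid [(array([ 546.1, -209.8,  137.5]), 0.87)]
side holder [(array([ 549. , -222.4,    3.9]), 0.55)]
t 15.63 pos [ 533.5 -142.5  135.6] toolx yaw 100.8 q [-0.4   0.3  -0.24  0.99 -0.02  0.99] F [ 0.1  0.2 -1. ] w 28.5
shift in tool now [-1.8 -0.9 94.7] shift in final axes [-5.   0.9 94.6] rotvec deg [1.07 1.99 0.12]
```

View pics/c7.png

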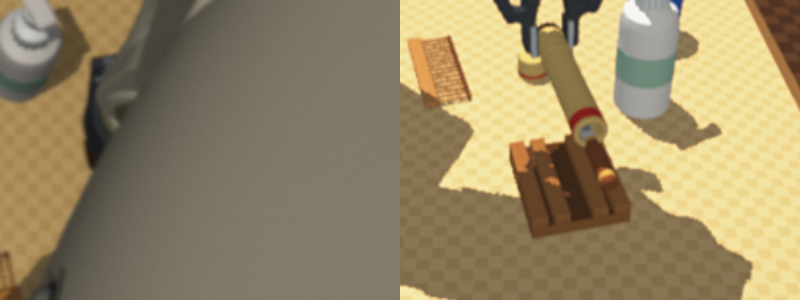

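Request:
send_rows --commands '[[[0.5, 1, 0], [-1, 0.3, 8], 20], [[0.5, 1, 0.1], [-2, 0.3, 14], 20], [[0, 0, 0], [-2, 0.3, 18], 20], [[0, 0, 0], [0, 0, 18], 20], [[0, 0, 0], [0, 0, 14], 20], [[0, 0, 0], [0, 0, 8], 20], [[0, 0, 0], [0, 0, 4], 20], [[0, 0, 0], [0, 0, 0], 20]]'

```text
t: 16.3
ee_pos: [535.3, -148.2, 50.4]
orientation: [-0.001, 0.638, 0.77, 0.0]
wrist_force: [-0.7, 0.2, -0.9]
width: 0.331
```

```bash
python3 -c "
from h import *
tube()
b=shot('side','s8.png')
for l in ['file_butt','file_handle','tube_mid','holder']: print(l,[ (np.round(d['point'],1),round(d['conf'],2)) for d in env.mark_of(l,'side')])
B=cv2.resize(b[200:360,240:453],(720,540));cv2.imwrite('pics/c8.png',B[:,:,::-1])
u=np.array([np.cos(np.radians(-79.3)),np.sin(np.radians(-79.3)),0])
togo(np.array([549,-219.5,41])-(73.5)*u,Rtool(-79.3))"
```

```text
mouth [ 562.  -290.3   51.2] tilt 0.1 yaw -79.4 p at contact 2133.5 q [-0.42  0.41 -0.31  0.85  0.    0.97] t 16.3 F [-0.7  0.2 -0.9]
file_butt [(array([ 571.3, -349. ,   40.7]), 0.91), (array([641.8, -79.1,   4.5]), 0.22)]
file_handle [(array([ 567.8, -319. ,   42.7]), 0.69)]
tube_mid [(array([ 549.2, -213.3,   51.5]), 0.85)]
holder [(array([ 548.5, -218.2,    6. ]), 0.69)]
t 16.55 pos [ 536.6 -148.8   52.5] toolx yaw 100.65 q [-0.42  0.41 -0.31  0.85  0.    0.97] F [ 0.2 -0.4 -0.9] w 28.4
shift in tool now [ 1.7 -0.9 11.5] shift in final axes [ 1.7 -0.9 11.5] rotvec deg [ 0.15  0.05 -0.05]
```

View pics/c8.png

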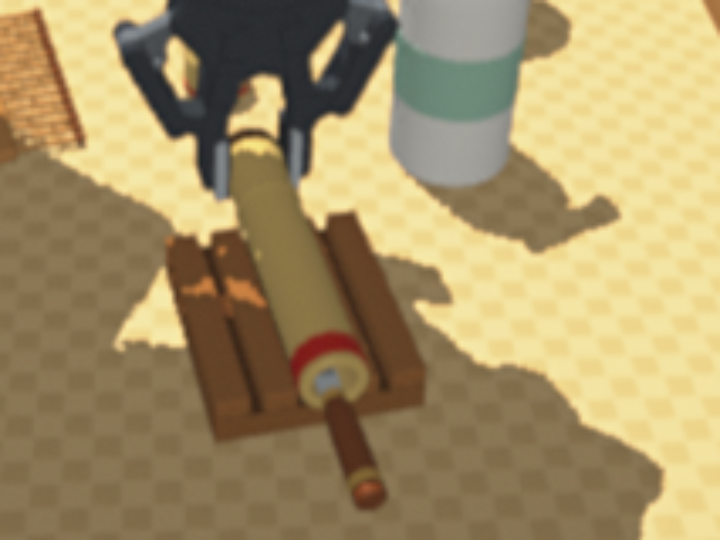

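Run:
```python
from h import *
a=np.radians(-79.3);R=np.array([[np.cos(a),-np.sin(a),0],[np.sin(a),np.cos(a),0],[0,0,1]])
ys=np.arange(-56,57,2.)
for c,f in [('top','t0.png'),('side','s0.png')]:
    g=cv2.cvtColor(cv2.imread('pics/'+f),cv2.COLOR_BGR2GRAY).astype(np.float32)
    for x0,x1 in [(-45,-15),(15,45)]:
        prof=0
        for x in np.linspace(x0,x1,12):
            P=(R@np.c_[0*ys+x,ys,0*ys+28].T).T+[549,-219.5,4]; uv=proj(c,P).astype(np.float32)
            prof=prof+cv2.remap(g,uv[:,:1],uv[:,1:],1)[:,0]/12
        print(c,x0,' '.join(f'{int(y)}:{int(v)}' for y,v in zip(ys,prof)))
```

```text
top -45 -56:139 -54:138 -52:133 -50:115 -48:88 -46:78 -44:81 -42:81 -40:81 -38:81 -36:80 -34:75 -32:64 -30:51 -28:48 -26:59 -24:73 -22:80 -20:81 -18:81 -16:80 -14:79 -12:72 -10:57 -8:46 -6:43 -4:43 -2:43 0:42 2:42 4:43 6:43 8:45 10:52 12:66 14:77 16:81 18:81 20:80 22:79 24:76 26:64 28:51 30:48 32:58 34:71 36:79 38:80 40:80 42:80 44:81 46:88 48:104 50:124 52:135 54:137 56:137
top 15 -56:138 -54:138 -52:133 -50:114 -48:87 -46:77 -44:79 -42:80 -40:80 -38:80 -36:79 -34:76 -32:64 -30:50 -28:47 -26:57 -24:71 -22:78 -20:80 -18:80 -16:79 -14:78 -12:72 -10:57 -8:45 -6:42 -4:42 -2:41 0:42 2:42 4:41 6:42 8:43 10:51 12:64 14:76 16:79 18:80 20:80 22:79 24:75 26:65 28:52 30:48 32:57 34:71 36:78 38:79 40:79 42:80 44:80 46:86 48:103 50:123 52:133 54:136 56:136
side -45 -56:207 -54:175 -52:112 -50:95 -48:120 -46:127 -44:126 -42:125 -40:124 -38:125 -36:122 -34:106 -32:89 -30:87 -28:95 -26:121 -24:127 -22:126 -20:125 -18:124 -16:124 -14:118 -12:96 -10:87 -8:88 -6:86 -4:86 -2:87 0:88 2:88 4:90 6:90 8:87 10:109 12:125 14:125 16:124 18:123 20:124 22:122 24:108 26:92 28:84 30:96 32:121 34:126 36:125 38:124 40:123 42:122 44:135 46:178 48:206 50:208 52:207 54:208 56:207
side 15 -56:204 -54:138 -52:70 -50:86 -48:121 -46:129 -44:127 -42:126 -40:125 -38:125 -36:122 -34:97 -32:70 -30:74 -28:91 -26:122 -24:128 -22:127 -20:126 -18:125 -16:125 -14:114 -12:79 -10:66 -8:67 -6:67 -4:67 -2:67 0:67 2:67 4:68 6:74 8:79 10:108 12:126 14:126 16:125 18:124 20:124 22:121 24:95 26:73 28:73 30:92 32:121 34:126 36:125 38:125 40:123 42:122 44:129 46:171 48:205 50:207 52:206 54:207 56:208
```

Request:
send_rows --commands '[[[0, 0, 0], [0, -0.7, 3], 20], [[0, 0, 0], [0, -0.7, 3], 20], [[0, 0, 0], [0, 0, 2], 20], [[0, 0, 0], [0, 0, 1.5], 20], [[0, 0, 0], [0, 0, 0], 20], [[0, 0, 0], [0, 0, 0], 20]]'

```text
t: 17.05
ee_pos: [534.7, -148.8, 42.0]
orientation: [0.0, 0.638, 0.77, 0.001]
wrist_force: [0.1, -0.5, -0.5]
width: 0.332
```

```bash
python3 -c "
from h import *
tube()
u=np.array([np.cos(np.radians(-79.3)),np.sin(np.radians(-79.3)),0])
togo(np.array([549,-219.5,41])-(73.5)*u,Rtool(-79.3))"
```

```text
mouth [ 561.4 -290.8   43. ] tilt 0.0 yaw -79.4 p at contact 1663.1 q [-0.42  0.42 -0.33  0.83  0.    0.97] t 17.05 F [ 0.1 -0.5 -0.5]
t 17.05 pos [ 534.7 -148.8   42. ] toolx yaw 100.65 q [-0.42  0.42 -0.33  0.83  0.    0.97] F [ 0.1 -0.5 -0.5] w 28.3
shift in tool now [1.4 0.9 1. ] shift in final axes [1.4 0.9 1. ] rotvec deg [ 0.08 -0.   -0.05]
```

Going down in small steps until the wrist force shows contact.

Request:
send_rows --commands '[[[0, 0, 0], [0, 0, 1], 20], [[0, 0, 0], [0, 0, 0.7], 20], [[0, 0, 0], [0, 0, 0], 20], [[0, 0, 0], [0, 0, 0], 20]]'

```text
t: 17.38
ee_pos: [535.2, -148.9, 40.9]
orientation: [0.001, 0.638, 0.77, 0.001]
wrist_force: [1.7, 0.5, 3.5]
width: 0.332
```

Request:
send_rows --commands '[[[0, 0, 0], [0, 0, 0], 32], [[0, 0, 0], [0, 0, 0], 38], [[0, 0, 0], [0, 0, 0], 46], [[0, 0, 0], [0, 0, 0], 50], [[0, 0, 0], [0, 0, -6], 50], [[0, 0, 0], [0, 0, -15], 50], [[0, 0, 0], [0, 0, -25], 50], [[0, 0, 0], [0, 0, -25], 50], [[0, 0, 0], [0, 0, -20], 50], [[0, 0, 0], [-30, 0, 0], 50], [[0, 0, 0], [-35, 0, 0], 50], [[0, 0, 0], [-35, 0, 0], 50], [[0, 0, 0], [-35, 0, 0], 50], [[0, 0, 0], [-25, 0, 0], 50], [[0, 0, 0], [-10, 0, 0], 50], [[0, 0, 0], [0, 0, 0], 40]]'

```text
t: 18.72
ee_pos: [565.7, -318.3, 131.0]
orientation: [0.001, 0.64, 0.769, 0.0]
wrist_force: [-0.7, 0.2, -0.8]
width: 0.473
```

```bash
python3 -c "
from h import *
s=shot('side','s9.png')
for l in ['file_butt','file_handle','tube_mid','holder']: print(l,[ (np.round(d['point'],1),round(d['conf'],2)) for d in env.mark_of(l,'side')])
B=cv2.resize(s[180:373,240:497],(800,600));cv2.imwrite('pics/c9.png',B[:,:,::-1])
togo([565,-318,36],Rtool(-79.3))"
```

```text
file_butt [(array([ 572.9, -346.9,   30.7]), 0.82)]
file_handle [(array([ 565.3, -321.7,   35.1]), 0.87)]
tube_mid [(array([ 547.9, -213.2,   39.7]), 0.6)]
holder [(array([ 549.5, -219.2,    3.5]), 0.62)]
t 18.97 pos [ 565.5 -314.   131.4] toolx yaw 100.74 q [-0.63  0.5   0.05  1.12  0.    0.75] F [-0.6 -0.6 -0.6] w 40.0
shift in tool now [-3.9 -1.3 95.3] shift in final axes [-3.8 -1.3 95.4] rotvec deg [ 0.03 -0.06  0.04]
```

View pics/c9.png

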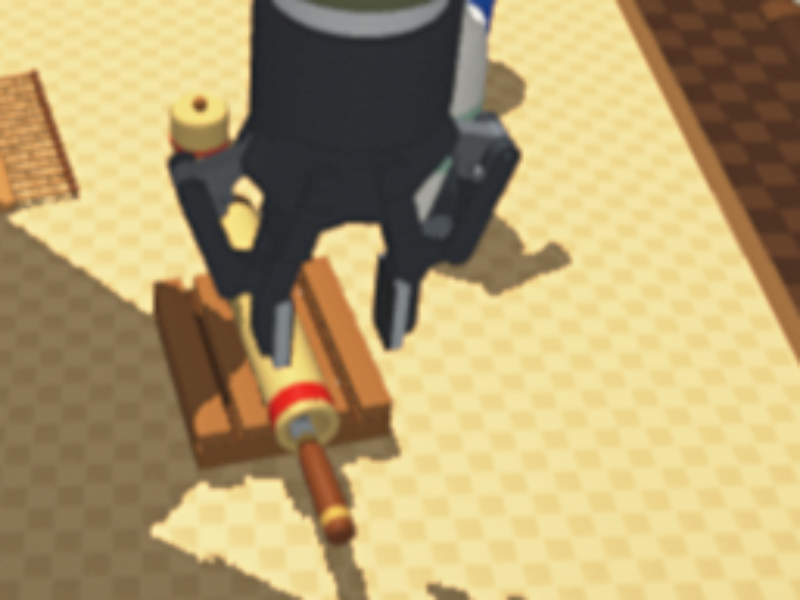

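Request:
send_rows --commands '[[[0, 0, 0], [-4, 0, 15], 40], [[0, 0, 0], [-4, 0, 25], 40], [[0, 0, 0], [0, 0, 25], 40], [[0, 0, 0], [0, 0, 18], 40], [[0, 0, 0], [0, 0, 8], 40], [[0, 0, 0], [0, 0, 0], 40], [[0, 0, 0], [0, 0, 0], 40], [[0, 0, 0], [0, 0, 0], 40]]'

```text
t: 19.63
ee_pos: [568.3, -323.8, 41.9]
orientation: [0.001, 0.638, 0.77, 0.001]
wrist_force: [0.2, 0.1, -0.3]
width: 0.464
```

```bash
python3 -c "
from h import *
s=shot('side','s10.png')
for l in ['file_butt','file_handle','tube_mid']: print(l,[ (np.round(d['point'],1),round(d['conf'],2)) for d in env.mark_of(l,'side')])
togo([567,-322,26],Rtool(-79.3))"
```

```text
file_butt [(array([ 570.3, -349.4,   33.6]), 0.83)]
file_handle [(array([ 565.7, -319.7,   34.1]), 0.7)]
tube_mid [(array([ 548.5, -213.9,   42.5]), 0.59)]
t 19.83 pos [ 568.1 -324.2   41.6] toolx yaw 100.65 q [-0.64  0.58 -0.05  0.94  0.    0.74] F [-0.  -0.8 -0.1] w 39.9
shift in tool now [ 2.4 -0.7 15.6] shift in final axes [ 2.3 -0.7 15.6] rotvec deg [ 0.15  0.09 -0.05]
```

Request:
send_rows --commands '[[[0, 0, 0], [2, -1, 6], 40], [[0, 0, 0], [0, 0, 6], 40], [[0, 0, 0], [0, 0, 2.5], 36], [[0, 0, 0], [0, 0, 0], 32], [[0, 0, 0], [0, 0, 0], 28], [[0, 0, 0], [0, 0, 0], 24], [[0, 0, 0], [0, 0, 0], 20], [[0, 0, 0], [0, 0, 0], 16], [[0, 0, 0], [0, 0, 0], 12], [[0, 0, 0], [0, 0, 0], 8], [[0, 0, 0], [0, 0, 0], 6], [[0, 0, 0], [0, 0, 0], 6]]' --force 30

```text
t: 20.83
ee_pos: [566.2, -322.0, 26.0]
orientation: [0.001, 0.638, 0.77, 0.001]
wrist_force: [1.3, 0.3, 0.5]
width: 0.148
```

```bash
python3 -c "
from h import *
s=shot('side','s11.png')
for l in ['file_butt','file_handle','tube_mid','holder']: print(l,[ (np.round(d['point'],1),round(d['conf'],2)) for d in env.mark_of(l,'side')])
togo([567,-322,26],Rtool(-79.3))"
```

```text
file_butt [(array([ 569.3, -348.1,   32.1]), 0.56)]
file_handle [(array([ 564.5, -322.6,   33.4]), 0.6), (array([642.7, -79.8,   4.7]), 0.38)]
tube_mid [(array([ 549.8, -211.7,   42.4]), 0.63)]
holder [(array([ 550.5, -219.6,    7.6]), 0.86)]
t 21.08 pos [ 566.2 -322.    25.9] toolx yaw 100.64 q [-0.64  0.59 -0.07  0.91  0.    0.74] F [1.  0.5 0.9] w 12.6
shift in tool now [-0.1  0.8 -0.1] shift in final axes [-0.1  0.8 -0.1] rotvec deg [ 0.08  0.01 -0.06]
```

Request:
send_rows --commands '[[[0, 0, 0], [0, 0, -2], 6], [[0, 0, 0], [0, 0, -2], 6], [[0, 0, 0], [-3, 0, 0], 6], [[0, 0, 0], [-6, 0, 0], 6], [[0, 0, 0], [-9, 0, 0], 6], [[0, 0, 0], [-12, 0, 0], 6], [[0, 0, 0], [-12, 0, 0], 6], [[0, 0, 0], [-12, 0, 0], 6], [[0, 0, 0], [-12, 0, 0], 6], [[0, 0, 0], [-12, 0, 0], 6], [[0, 0, 0], [-12, 0, 0], 6], [[0, 0, 0], [-10, 0, 0], 6], [[0, 0, 0], [-6, 0, 0], 6], [[0, 0, 0], [0, 0, 0], 6]]'

```text
t: 22.25
ee_pos: [585.5, -428.2, 29.4]
orientation: [0.001, 0.639, 0.769, 0.0]
wrist_force: [0.4, 0.5, 0.3]
width: 0.148
```

```bash
python3 -c "
from h import *
s=shot('side','s12.png')
for l in ['file_butt','file_handle','file_tip','tube_mid','holder']: print(l,[ (np.round(d['point'],1),round(d['conf'],2)) for d in env.mark_of(l,'side')])
B=cv2.resize(s[180:400,240:533],(800,600));cv2.imwrite('pics/c12.png',B[:,:,::-1])
togo([567,-322,26],Rtool(-79.3))"
```

```text
file_butt []
file_handle []
file_tip []
tube_mid [(array([ 550.5, -212.5,   44.9]), 0.61)]
holder [(array([ 549. , -221. ,    7.1]), 0.94)]
t 22.55 pos [ 585.5 -425.4   29.7] toolx yaw 100.68 q [-0.74  0.72  0.17  1.03  0.    0.64] F [ 0.9  0.3 -0.6] w 13.0
shift in tool now [105.    1.    3.8] shift in final axes [105.    1.    3.7] rotvec deg [ 0.05 -0.04 -0.02]
```

View pics/c12.png

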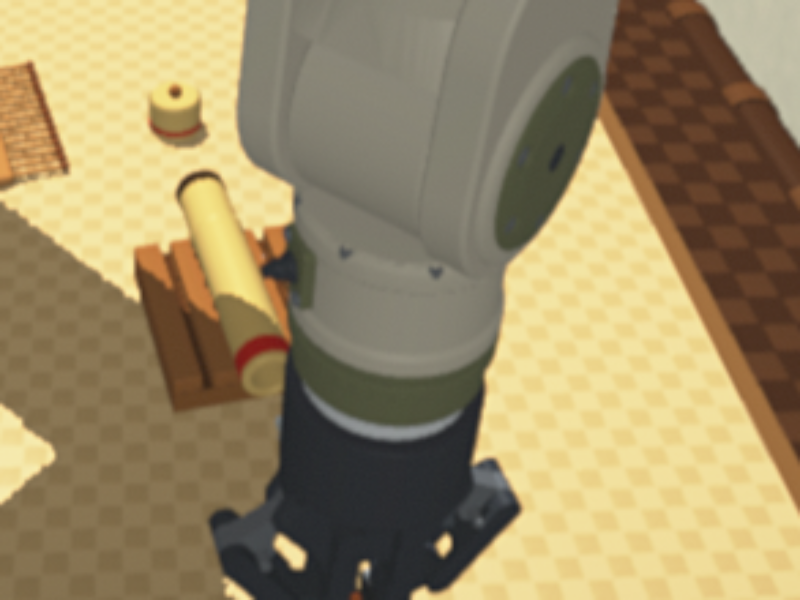

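File is out and the tube is still in the channel. Next: lift, yaw the file to radial, retreat, then arc inside the pump to the cup's bearing.

Request:
send_rows --commands '[[[0, 0, 0], [0, 0, -8], 6], [[0, 0, 0], [0, 0, -15], 6], [[0, 0, 0], [0, 0, -18], 6], [[0, 0, -5.4], [0, 0, -14], 6], [[0, 0, -5.4], [0, 0, -14], 6], [[0, 0, -5.4], [0, 0, -14], 6], [[0, 0, -5.4], [0, 0, -14], 6], [[0, 0, -5.4], [0, 0, -14], 6], [[0, 0, -5.4], [0, 0, -14], 6], [[0, 0, -5.4], [0, 0, -10], 6], [[0, 0, -5.4], [0, 0, -6], 6], [[0, 0, 0], [15, 0, 0], 6], [[0, 0, 0], [30, 0, 0], 6], [[0, 0, 0], [35, 0, 0], 6], [[0, 0, 0], [35, 0, 0], 6], [[0, 0, 0], [35, 0, 0], 6], [[0, 0, 0], [25, 0, 0], 6], [[0, 0, 0], [10, 0, 0], 6], [[0, 0, 0], [0, 0, 0], 6]]'

```text
t: 24.13
ee_pos: [434.1, -314.9, 171.8]
orientation: [0.0, 0.31, 0.951, 0.0]
wrist_force: [0.3, -0.4, -0.6]
width: 0.151
```

```bash
python3 -c "
from h import *
env.grab_frame('side');env.grab_frame('top')
for c in ['side','top']:
  for l in ['file_butt','file_handle','file_tip','tube_mid','cup']: print(c,l,[ (np.round(d['point'],1),round(d['conf'],2)) for d in env.mark_of(l,c)])
togo([537,54,170],Rtool(6))"
```

```text
side file_butt [(array([ 454.6, -332.7,  180.2]), 0.84)]
side file_handle [(array([ 430.4, -309.6,  183.3]), 0.7)]
side file_tip [(array([ 344.8, -245.4,  179. ]), 0.84)]
side tube_mid [(array([ 551.3, -214.9,   41.7]), 0.97)]
side cup []
top file_butt []
top file_handle [(array([ 433.3, -313.8,  177.1]), 0.76)]
top file_tip [(array([ 344.2, -246.3,  183.8]), 0.66), (array([ 547.6, -210.4,   38.5]), 0.37)]
top tube_mid [(array([ 549.6, -214.3,   37.8]), 0.83), (array([ 4.041e+02, -1.470e+01,  3.000e-01]), 0.42)]
top cup [(array([687.4,  69.4,   2.8]), 0.8)]
t 24.73 pos [ 436.2 -317.1  170.3] toolx yaw 143.85 q [-0.78  0.28 -0.18  1.11  0.   -0.15] F [ 0.1  0.7 -1. ] w 13.1
shift in tool now [137.5 359.1   0.7] shift in final axes [-1.391e+02  3.585e+02  3.000e-01] rotvec deg [ 5.000e-02  3.000e-02 -4.215e+01]
```

Request:
send_rows --commands '[[[0, 0, -1.75], [0.3, 16, 0], 6], [[0, 0, -3.5], [1, 33, 0], 6], [[0, 0, -3.5], [1, 33, 0], 6], [[0, 0, -3.5], [1, 33, 0], 6], [[0, 0, -3.5], [1, 33, 0], 6], [[0, 0, -3.5], [1, 33, 0], 6], [[0, 0, -3.5], [1, 33, 0], 6], [[0, 0, -3.5], [1, 33, 0], 6], [[0, 0, -3.5], [1, 33, 0], 6], [[0, 0, -3.5], [1, 33, 0], 6], [[0, 0, -3.5], [1, 33, 0], 6], [[0, 0, -3.5], [1, 33, 0], 6], [[0, 0, -1.9], [0.3, 17, 0], 6], [[0, 0, 0], [0, 0, 0], 6], [[0, 0, 0], [0, 0, 0], 6]]'

```text
t: 25.98
ee_pos: [536.9, 57.9, 170.8]
orientation: [0.0, -0.053, 0.999, -0.0]
wrist_force: [-0.1, 0.3, 0.0]
width: 0.15
```

```bash
python3 -c "
from h import *
togo([537,54,170],Rtool(6,-65))"
```

```text
t 25.98 pos [536.9  57.9 170.8] toolx yaw -173.91 q [-0.04  0.28 -0.18  1.11  0.   -0.15] F [-0.1  0.3  0. ] w 12.8
shift in tool now [ 0.3 -3.9  0.8] shift in final axes [ 0.8 -3.9  0. ] rotvec deg [ 5.000e-02 -6.495e+01  8.000e-02]
```

Request:
send_rows --commands '[[[0, -6.5, 0], [-10, 0, -8], 6], [[0, -6.5, 0], [-11, 0, -7], 6], [[0, -6.5, 0], [-11.5, 0, -5.5], 6], [[0, -6.5, 0], [-12, 0, -4], 6], [[0, -6.5, 0], [-12.5, 0, -3], 6], [[0, -6.5, 0], [-12.5, 0, -1.5], 6], [[0, -6.5, 0], [-13, 0, 0], 6], [[0, -6.5, 0], [-12.5, 0, 1.5], 6], [[0, -6.5, 0], [-12.5, 0, 3], 6], [[0, -6.5, 0], [-12, 0, 4.5], 6], [[0, 0, 0], [0, 0, 0], 6], [[0, 0, 0], [0, 0, 0], 6]]'

```text
t: 26.98
ee_pos: [634.6, 65.6, 245.5]
orientation: [0.514, -0.043, 0.856, 0.027]
wrist_force: [-0.0, -1.1, -0.8]
width: 0.151
```

```bash
cat >> h.py <<'E'
def filepose(d=26,off=8):
    s=env.get_state(); R=Rof(s['orientation']).as_matrix(); x=R[:,0]; g=s['ee_pos']-off*R[:,2]
    print('butt',np.round(g-d*x,1),'grasp',np.round(g,1),'tip',np.round(g+(140-d)*x,1),'lean',round(np.degrees(np.arccos(-x[2])),1)); return g+(140-d)*x,R
E
python3 -c "
from h import *
togo([640,68,250],Rtool(6,-65))
t,R=filepose()
env.grab_frame('side');env.grab_frame('top')
for c in ['side','top']:
  for l in ['file_butt','file_handle','file_tip','cup']: print(c,l,[ (np.round(d['point'],1),round(d['conf'],2)) for d in env.mark_of(l,c)])
"
```

```text
t 26.98 pos [634.6  65.6 245.5] toolx yaw -174.3 q [-0.11 -0.06 -1.01 -0.45  0.18 -0.1 ] F [-0.  -1.1 -0.8] w 12.9
shift in tool now [-6.6  1.9  2.9] shift in final axes [-6.4  1.8  3.2] rotvec deg [-0.13 -3.07 -0.14]
butt [639.7  66.1 272.2] grasp [627.5  64.9 249.3] tip [574.2  59.5 148.7] lean 28.1
side file_butt []
side file_handle [(array([625.2,  65.7, 243.6]), 0.53)]
side file_tip [(array([574.1,  60.7, 144. ]), 0.78)]
side cup [(array([638.7,  65.9, 269.2]), 0.36)]
top file_butt [(array([643.1,  63.8, 271.7]), 0.7)]
top file_handle [(array([629.1,  62.9, 244.8]), 0.72)]
top file_tip []
top cup [(array([684. ,  67.6,  -1.8]), 0.68)]
```

Request:
send_rows --commands '[[[0, 0, 0], [-6, 0, 10], 6], [[0, 0, 0], [-10, -1, 20], 6], [[0, 0, 0], [-11, -1, 21], 6], [[0, 0, 0], [-10, -1, 20], 6], [[0, 0, 0], [-6, 0, 10], 6], [[0, 0, 0], [0, 0, 0], 6], [[0, 0, 0], [0, 0, 0], 6]]'

```text
t: 28.07
ee_pos: [727.9, 73.8, 248.2]
orientation: [0.516, -0.045, 0.855, 0.027]
wrist_force: [-0.4, 0.1, -0.7]
width: 0.15
```

```bash
python3 -c "
from h import *
togo([640,68,250],Rtool(6,-65))
t,R=filepose()
env.grab_frame('side');env.grab_frame('top')
for c in ['side','top']:
  for l in ['file_butt','file_tip','cup']: print(c,l,[ (np.round(d['point'],1),round(d['conf'],2)) for d in env.mark_of(l,c)])
t,R=filepose()
print(R.T@(np.array([665.5,66,t[2]])-t), R.T@np.array([0,0,-100]))
"
```

```text
t 28.07 pos [727.9  73.8 248.2] toolx yaw -174.07 q [-0.07  0.12 -0.83 -0.45  0.15 -0.08] F [-0.4  0.1 -0.7] w 12.8
shift in tool now [ 39.4   3.4 -78.8] shift in final axes [ 35.5   3.4 -80.6] rotvec deg [ 0.01 -2.74 -0.03]
butt [732.9  74.4 274.9] grasp [720.9  73.1 251.9] tip [668.1  67.6 151. ] lean 27.7
side file_butt [(array([728. ,  73.7, 272.3]), 0.73)]
side file_tip [(array([669.7,  68.5, 147.5]), 0.48)]
side cup []
top file_butt [(array([733.7,  71. , 274.5]), 0.76), (array([521.2, -18.6,  -0.6]), 0.22)]
top file_tip [(array([400.7, -13.3,   1.4]), 0.28)]
top cup []
butt [731.8  74.1 275.5] grasp [719.8  72.9 252.5] tip [667.   67.4 151.5] lean 27.7
[ 0.78170501 -1.23373968 -1.49005771] [ 8.85377438e+01 -4.72610648e-02  4.64872638e+01]
```

Request:
send_rows --commands '[[[0, 0, 0], [8, -0.5, 3], 6], [[0, 0, 0], [13, -0.5, 6], 6], [[0, 0, 0], [15, 0, 8], 6], [[0, 0, 0], [15, 0, 8], 6], [[0, 0, 0], [15, 0, 8], 6], [[0, 0, 0], [15, 0, 8], 6], [[0, 0, 0], [13, 0, 7], 6], [[0, 0, 0], [10, 0, 5], 6], [[0, 0, 0], [7, 0, 4], 6], [[0, 0, 0], [2, 0, 1], 6], [[0, 0, 0], [0, 0, 0], 6], [[0, 0, 0], [0, 0, 0], 6]]'

```text
t: 29.47
ee_pos: [726.4, 72.5, 122.1]
orientation: [0.517, -0.045, 0.855, 0.027]
wrist_force: [0.6, 0.7, 0.3]
width: 0.143
```

```bash
python3 -c "
from h import *
s=shot('side','s13.png');a=shot('top','t13.png')
for c in ['side','top']:
  for l in ['file_butt','cup']: print(c,l,[ (np.round(d['point'],1),round(d['conf'],2)) for d in env.mark_of(l,c)])
togo([640,68,250],Rtool(6,-65))
filepose()
"
```

```text
side file_butt [(array([408.3, -11.2,   4. ]), 0.56), (array([729. ,  71.3, 146.1]), 0.44)]
side cup []
top file_butt [(array([732.2,  72.1, 148.9]), 0.62)]
top cup []
t 29.77 pos [726.4  72.6 122.5] toolx yaw -174.05 q [-0.07  0.4  -0.96 -0.87  0.16 -0.08] F [0.4 0.1 0.4] w 13.1
shift in tool now [ -72.9    4.5 -135.7] shift in final axes [ -79.1    4.5 -132.2] rotvec deg [-0.01 -2.64 -0.02]
butt [731.3  73.1 149.2] grasp [719.3  71.8 126.2] tip [666.7  66.3  25.2] lean 27.6
```

Request:
send_rows --commands '[[[0, 0, 0], [4, 0, 2], 6], [[0, 0, 0], [4, 0, 2], 6], [[0, 0, 0], [2.5, 0, 1.3], 6], [[0, 0, 0], [0, 0, 0], 6], [[0, 0, 0], [0, 0, 0], 6]]'

```text
t: 30.18
ee_pos: [725.6, 72.6, 108.9]
orientation: [0.516, -0.044, 0.855, 0.027]
wrist_force: [0.9, -1.3, 1.2]
width: 0.152
```

```bash
python3 -c "
from h import *
togo([640,68,250],Rtool(6,-65))
filepose()
"
```

```text
t 30.18 pos [725.6  72.6 108.9] toolx yaw -174.1 q [-0.07  0.43 -0.96 -0.91  0.16 -0.08] F [ 0.9 -1.3  1.2] w 13.0
shift in tool now [ -84.9    4.5 -141.5] shift in final axes [ -91.7    4.4 -137.2] rotvec deg [-0.   -2.78 -0.05]
butt [730.6  73.1 135.6] grasp [718.6  71.8 112.6] tip [665.7  66.4  11.8] lean 27.8
```

Request:
send_rows --commands '[[[0, 0, 0], [1.5, 0, 0.8], 6], [[0, 0, 0], [0, 0, 0], 10], [[0, 0, 0], [0, 0, 0], 16], [[0, 0, 0], [0, 0, 0], 22], [[0, 0, 0], [0, 0, 0], 30], [[0, 0, 0], [0, 0, 0], 40], [[0, 0, 0], [0, 0, 0], 45], [[0, 0, 0], [0, 0, 0], 45], [[0, 0, 0], [0, 0, -6], 45], [[0, 0, 0], [0, 0, -12], 45], [[0, 0, 0], [0, 0, -20], 45], [[0, 0, 0], [0, 0, -25], 45], [[0, 0, 0], [0, 0, -25], 45], [[0, 0, 0], [-20, 0, -15], 45], [[0, 0, 0], [-25, 0, 0], 45], [[0, 0, 0], [-25, 0, 0], 45], [[0, 0, 0], [0, 0, 0], 45]]'

```text
t: 31.6
ee_pos: [699.4, 68.2, 237.2]
orientation: [0.511, -0.046, 0.858, 0.027]
wrist_force: [0.8, -0.7, 1.5]
width: 0.522
```

```bash
python3 -c "
from h import *
s=shot('side','s14.png');a=shot('top','t14.png')
for c in ['side','top']:
  for l in ['file_butt','file_handle','tube_mid','holder','cup','pump','comb','cap']: print(c,l,[ (np.round(d['point'],1),round(d['conf'],2)) for d in env.mark_of(l,c)][:2])
togo([640,68,250],Rtool(6,-65))
A=cv2.resize(a[40:300,160:480],(640,520))
B=cv2.resize(s[100:340,200:480],(560,480))
A=a[70:270,240:480];B=s[120:340,220:430]
A=cv2.resize(A,(440,367));B=cv2.resize(B,(350,367))
cv2.imwrite('pics/c14.png',np.hstack([A,B])[:,:,::-1])
"
```

```text
side file_butt [(array([737.9,  66.9, 121.8]), 0.74)]
side file_handle [(array([719.3,  68.9, 104.5]), 0.72), (array([736.9,  67.5, 127.1]), 0.55)]
side tube_mid [(array([ 548.6, -212.6,   42.9]), 0.94)]
side holder [(array([ 548.5, -221.8,    6.1]), 0.97), (array([724. ,  69. , 103.6]), 0.23)]
side cup [(array([ 548.1, -223.4,    6. ]), 0.29)]
side pump [(array([638.3, -77.7,   4.4]), 0.73)]
side comb [(array([406.8, -12. ,   5.1]), 0.75)]
side cap [(array([519.4, -16.8,   3.6]), 0.54)]
top file_butt [(array([741.4,  66. , 129.3]), 0.37)]
top file_handle [(array([727.2,  68.4, 103.2]), 0.39)]
top tube_mid []
top holder [(array([ 547.8, -220.2,    1.8]), 0.58)]
top cup [(array([403.6, -12. ,   4.2]), 0.54)]
top pump [(array([644.8, -75.4,   5.9]), 0.85)]
top comb [(array([401.6,  -9.8,   2.2]), 0.63)]
top cap [(array([523.1, -15.5,  -0. ]), 0.54)]
t 32.5 pos [695.4  68.4 228.1] toolx yaw -174.07 q [-0.09  0.09 -0.9  -0.47  0.17 -0.09] F [-0.2  0.4  0.1] w 45.2
shift in tool now [  7.7   5.5 -58.8] shift in final axes [  3.5   5.4 -59.2] rotvec deg [ 0.08 -4.17 -0.04]
```

View pics/c14.png

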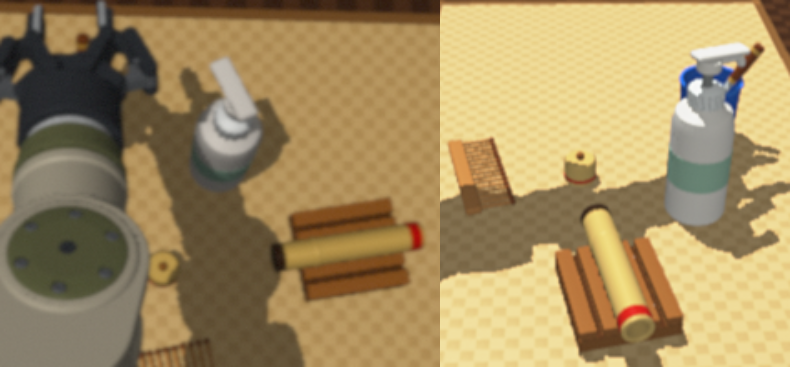

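Request:
send_rows --commands '[[[0, 0, 0], [-10, 0, -10], 45], [[0, 0, 0], [-10, 0, -20], 45], [[0, 0, 0], [-10, 0, -25], 45], [[0, 0, 0], [0, 0, -25], 45], [[0, 0, 0], [0, 0, -20], 45], [[0, 0, 0], [0, 0, -10], 45], [[0, 0, 0], [0, 0, 0], 45], [[0, 0, 0], [0, 0, 0], 45]]'

```text
t: 33.17
ee_pos: [614.5, 59.6, 309.0]
orientation: [0.506, -0.045, 0.861, 0.027]
wrist_force: [0.4, -0.1, 0.7]
width: 0.527
```

```bash
python3 -c "
from h import *
env.grab_frame('top');env.grab_frame('side')
for c in ['side','top']:
  for l in ['cup','file_butt','tube_mid']: print(c,l,[ (np.round(d['point'],1),round(d['conf'],2)) for d in env.mark_of(l,c)][:2])
hullfit('holder',HOLD,[548,-219,-1.38],4,cams=('top',))
hullfit('cup',cyl(32,39,78),[683,68,0],4,cams=('top',))
togo([640,68,250],Rtool(6,-65))
"
```

```text
side cup []
side file_butt [(array([737.1,  64.7, 126.6]), 0.57), (array([405.7, -11.7,   6.3]), 0.42)]
side tube_mid [(array([ 550.1, -215. ,   44.5]), 0.64)]
top cup [(array([688. ,  73.2,   1.6]), 0.69)]
top file_butt [(array([740.3,  67.7, 126.5]), 0.56)]
top tube_mid [(array([ 548.5, -212.7,   41.6]), 0.83)]
holder ['top'] [ 548. -219.] yaw -79.1 1-IoU 1.0
holder ['top'] [ 548. -219.] yaw -79.1 1-IoU 1.0
cup ['top'] [684.1  69.5] yaw 0.3 1-IoU 0.703
cup ['top'] [684.1  69.5] yaw 0.3 1-IoU 0.703
t 33.67 pos [614.5  59.8 307.4] toolx yaw -174.09 q [-0.13 -0.22 -0.92 -0.17  0.21 -0.12] F [-0.2  0.2 -0.2] w 45.1
shift in tool now [37.3  5.4 50.9] shift in final axes [41.   5.5 48. ] rotvec deg [ 0.09 -4.21 -0.05]
```

```bash
python3 -c "
from rig import env
print(env.hand_in())"
```

```text
the job is handed in; nothing more can be done
None
```

I finished the job and handed it in at about 34 s; it reported no verdict.

**What I did**
- My first grip on the tube looked too shallow, so I let go and regripped it nearer the plug end.
- I tipped it about 42° with the mouth just above the mat. The handle slid out onto the mat, and I drew the tube back until about 57 mm of the file showed, more than I had planned.
- I levelled the tube, set it down in the middle channel until the wrist force showed contact, and only then let go.
- I drew the file out by its handle and lowered it blade first into the cup. I let go with the tip about at the cup floor and backed away.

**Last checks**
- **Tube:** it lies in the channel, seen in the last picture. Both cameras put its middle at about (549, -214, 43), within 2 mm of where I set it down.
- **File:** it stands in the cup leaning outward with the handle up. Both cameras put the handle end at about (739, 66, 127).
- **Holder, pump, comb and cap:** the network marks stayed within about 8 mm of where they began, which is roughly the marks' own scatter.
- **Forces:** the wrist force read at most about 5 N at the end of each move.

**Checks that failed or disagreed**
- **Cup:** the top camera's mark was about 5–8 mm from its starting position. A fit to its partly hidden outline agreed with the start to about 1 mm but matched poorly. The side camera did not find the cup. No wrist force suggested a knock.
- **Holder:** the final outline fit failed because the mask was on something else. I relied on the marks and the picture instead.

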